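# Sort salvaged power-supply parts off the repair mat into their bins

## Task

Clear the four salvaged parts (two heat sinks, a transformer and a can capacitor) off the blue mat on the raised work board: slide each one across the mat, without picking it up, and over the far edge so that it drops into the bin that already holds parts of its kind. Leave the tools, bottles and everything else where they are.

Things in the scene. Friction and masses are not known exactly. Their poses are not given: they have to be found in the camera images.
- mat_edge (a point): Middle of the far edge of the work board's top, 60 mm above the bench. x axis: away from the robot, square to the edge, towards the bins; y along the edge; z up. The fixed board's blue silicone mat is flat and runs from here back to x = -295 mm and from y = -210 to +210 mm, with no lip. Bin centres lie 61 mm beyond the edge at y = -119, 0 and +119 mm
- bin_heatsinks_in (a point): Black open-topped bin, fixed, 116 mm square outside, 54 mm high, walls and floor 4 mm, one of three in a row against the far edge of the work board; its rim is 6 mm below the mat. Point: centre of its inner floor; axes as the mat edge's. Holds two finned aluminium heat sinks, fixed, in its half farther from the mat edge (x > 12 mm)
- bin_transformers_in (a point): Black open-topped bin, fixed, 116 mm square outside, 54 mm high, walls and floor 4 mm, one of three in a row against the far edge of the work board; its rim is 6 mm below the mat. Point: centre of its inner floor; axes as the mat edge's. Holds two small transformers, fixed, in its half farther from the mat edge (x > 12 mm)
- bin_capacitors_in (a point): Black open-topped bin, fixed, 116 mm square outside, 54 mm high, walls and floor 4 mm, one of three in a row against the far edge of the work board; its rim is 6 mm below the mat. Point: centre of its inner floor; axes as the mat edge's. Holds two can capacitors, fixed, one standing and one lying, in its half farther from the mat edge (x > 12 mm)
- heatsink_a_c (a point): Extruded aluminium heat sink with seven upright fins along its x, 36 (x) x 32 (y) x 22 mm high, about 35 g. It stands loose on the mat, its z axis up at the start. Point: its centre, half-way up. 
- heatsink_b_c (a point): A second heat sink, the same as heatsink_a: 36 x 32 x 22 mm. It stands loose on the mat, its z axis up at the start. Point: its centre, half-way up. 
- transformer_a_c (a point): Small ferrite-core transformer: dark grey core over a tan taped coil on a black bobbin, 34 (x) x 30 (y) x 28 mm high, about 65 g. It stands loose on the mat, its z axis up at the start. Point: its centre, half-way up. 
- capacitor_a_c (a point): Can capacitor in a dark sleeve, a plain upright cylinder 30 mm diameter x 34 mm high, two short steel pins on top, about 40 g. It stands loose on the mat, its z axis up at the start. Point: its centre, half-way up. 
- flux_bottle_c (a point): Bystander: small white flux bottle with black tip, standing at one side of the mat, 28 mm diameter, 61 mm high. Point: 24 mm above its foot
- solder_spool_c (a point): Bystander: small solder-wire spool standing on the mat's near part, close behind the parts, 36 mm diameter, 32 mm high. Point: its centre
- tweezers_c (a point): Bystander: steel tweezers, 107 mm long (along x), 15 mm wide, 10 mm high, lying at the other side of the mat. Point: near the middle
- screwdriver_c (a point): Bystander: precision screwdriver, 110 mm long (along x), 11 mm thick, lying along the near edge of the mat. Point: on its axis, near the middle
- solvent_bottle_c (a point): Bystander: solvent bottle, 60 mm diameter, 102 mm high, standing on the bench left of the board. Point: 50 mm above the bench
- phone_c (a point): Bystander: opened phone lying on the bench right of the board, 148 (x) x 71 x 8 mm. Point: its centre
- cutters_c (a point): Bystander: side cutters lying on the bench left of the board, 110 mm long (x), 12 mm high. Point: at the pivot

How it is judged (in metres and radians):
At the end, for the whole second after the job is handed in: Each of the four parts lies in the bin of its own kind: its centre within 54 mm of the bin's centre along both of the bin's sides, above the bin's floor and below its rim (less than 50 mm above the inner floor) (x of heatsink_a_c in the frame of bin_heatsinks_in between -0.054 and 0.054 m and y of heatsink_a_c in the frame of bin_heatsinks_in between -0.054 and 0.054 m and z of heatsink_a_c in the frame of bin_heatsinks_in between 0 and 0.05 m and x of heatsink_b_c in the frame of bin_heatsinks_in between -0.054 and 0.054 m and y of heatsink_b_c in the frame of bin_heatsinks_in between -0.054 and 0.054 m and z of heatsink_b_c in the frame of bin_heatsinks_in between 0 and 0.05 m and x of transformer_a_c in the frame of bin_transformers_in between -0.054 and 0.054 m and y of transformer_a_c in the frame of bin_transformers_in between -0.054 and 0.054 m and z of transformer_a_c in the frame of bin_transformers_in between 0 and 0.05 m and x of capacitor_a_c in the frame of bin_capacitors_in between -0.054 and 0.054 m and y of capacitor_a_c in the frame of bin_capacitors_in between -0.054 and 0.054 m and z of capacitor_a_c in the frame of bin_capacitors_in between 0 and 0.05 m); the robot touches nothing.
It fails at once if a part is picked up: its centre rises above 95 mm over the bench, about 20 mm higher than it rests on the mat (height (world z) of any of heatsink_a_c, heatsink_b_c, transformer_a_c, capacitor_a_c above 0.095 m).
It fails at once if the flux bottle, solder spool, tweezers or screwdriver on the mat is pushed more than 30 mm from its place (distance of any of flux_bottle_c, solder_spool_c, tweezers_c, screwdriver_c from where it was at the start of the episode above 0.03 m).
It fails at once if the solvent bottle, phone or cutters on the bench is pushed more than 30 mm from its place (distance of any of solvent_bottle_c, phone_c, cutters_c from where it was at the start of the episode above 0.03 m).
It fails at once if the flux bottle, solder spool or solvent bottle is knocked over (angle between any of flux_bottle_c, solder_spool_c, solvent_bottle_c's own z axis and vertical above 0.6 rad).
It also fails if it takes over 72 s, if anything falls off the work surface, if the arm or the gripper's body presses on something with over 40 N, if the wrist force passes 120 N, or if a joint passes its speed limit or range.

## Robot

A 6-joint arm with a two-finger parallel gripper is mounted at the origin on the work surface. World frame = base frame: x ahead of the robot, y to its left, z up, the work surface at z = 0. Lengths are in m, angles in degrees, forces in N, time in s.
With the tool pointing down it reaches from about 0.4 to 0.825 m from the base axis. Payload 7 kg.
Tool frame: the origin (TCP) lies between the finger pads; the fingertips stand 19 mm ahead of it and the grasp point (between the pads) is the TCP; y points along the fingers, x is the direction in which the jaws open and shut, and the axes are right-handed (so a half turn about y gives the same grasp; the last joint's range is limited). The gripper opens to 88 mm and grips with 3 to 60 N. Pads are 19 mm wide; open, the fingers measure 130 mm over their backs; the gripper's body (78 mm by 193 mm) begins 47 mm behind the grasp point.
Start: joints at [-52.42, 20.546, 0.682, 0, -70.136, -16.507], TCP at [0.243, -0.63, 0.246] pointing down, gripper open.
Joint ranges: [-176.03, 176.03], [-82.01, 121.73], [-58.28, 71.71], [-173.87, 95.51], [-174.79, -0.11], [-173.66, 173.66]. Speed limits (degrees/s): [136.94, 136.94, 172.46, 180, 180, 180].

## Interface

Orientations are given as [roll, pitch, yaw] about the fixed x, y, z axes, in that order (R = Rz(yaw) Ry(pitch) Rx(roll)).
In Python, from plant import r gives the robot as it stands. The module is installed in compiled form; this text tells all that it offers.
- The arm moves only by the tool jog_arm, never from a script. Its argument "steps" is a list of rows, each a list of 5 numbers: the closure, from 0 (fully open) to 1 (shut), then the shift along the tool's x, y, z in m, then the turn about the tool's y in degrees. In form: [[jaw, x, y, z, turn], ...]. A call has 1 to 12 rows; each row shifts and turns the commanded pose from where the row before left it, along the tool's axes as they then stand; what a row does not reach is not made up. A row lasts 1/12 s, in which the tool goes at most 41.7 mm and 7.16 degrees, less where a joint would pass 70% of its speed; a pose out of reach is approached as far as the arm can. A call with a gripper value outside its range is refused whole. The fingers move at their own pace and stop on an object; "squeeze" is the grip in N (left out, the last holds). Time passes only in rows, so rows that do not move let the fingers close. It gives the time, the measured TCP pose, the force and the opening at its end, in the units of the state.
- r.get_state(): the state, without advancing time (a new reading comes with each control period).
- r.capture(name): name is "scene" or "top" or "wrist"; returns a dict with "image" (420x560x3 uint8, red, green, blue), "vfov" (degrees; the focal length in pixels is half the picture's height over the tangent of half this angle, whatever the lens; pixels are square), "cx", "cy" (the principal point, pixels), "R" (3x3) and "t" (3): a world point X has camera coordinates R X + t; the wrist camera has in their place "tool_from_camera" (4x4, takes a point from camera to tool coordinates, whose origin is the TCP and whose axes are the tool frame's). Camera axes: x right, y down, z forward; pixel columns grow to the right and rows downward; lengths in m; the calibration is good to about 2 mm. The wrist camera is an equidistant fisheye: a pixel r from the principal point sees the ray r / f radians off the axis. A picture is of the moment at which its call begins: read the wrist's pose just before it. There is no depth.
- r.close_job(): hands the job in, once; it reports no verdict.
The state is a dict: "time_s": time; "joints": joint angles; "qd": joint speeds; "joint_torque": joint torques, N m; "tcp_pos": TCP position; "eef_rot": TCP orientation; "contact_force": force on the tool from outside, world axes, zero at the start; "moment": the same for the moment, N m; "gripper_width": finger opening in m.
Only numpy, scipy, OpenCV 4.12 (cv2) and the standard library are available. Lean on these libraries where they do the work, as an engineer would, in place of code of your own. Each camera call takes 0.05 s, during which the arm holds its last target.

## Working session

There is one attempt and no reset: what is moved stays moved. The work goes in short steps, Python scripts to look and compute and a tool call to move; the robot and the scene stay as the last step left them, time stands still between calls to the robot, and variables do not carry over. Pictures are saved under pics/ and viewed, and the job is handed in when it is done.

Besides the shell and the picture viewer there is one more tool, called as name(argument=value, ...) on one line, values as JSON. jog_arm: Moves the arm, as the interface text tells. Its arguments: {"type":"object","properties":{"steps":{"type":"array","items":{"type":"array","items":{"type":"number"}}},"squeeze":{"type":"number"}},"required":["steps"]}

```bash
mkdir -p pics; python3 - <<'E'
from plant import r
import cv2,pickle
print(r.get_state())
for n in("scene","top","wrist"):
    c=r.capture(n); cv2.imwrite(f"pics/{n}0.png",c["image"][:,:,::-1])
    pickle.dump(c,open(f"{n}0.pkl","wb"))
    print(n,{k:v for k,v in c.items() if k!="image"})
E
```

```text
{'time_s': 0.0, 'joints': array([-5.24184117e+01,  2.05920702e+01,  6.33235010e-01, -1.99629323e-02,
       -7.01344724e+01, -1.65050883e+01]), 'qd': array([-0.00449031, -0.06647882, -0.07109587, -0.04871057,  0.11703498,
       -0.13554833]), 'joint_torque': array([ 3.63186173e-04, -5.82717276e+01,  2.93063056e+01,  6.99750915e+00,
        7.07254512e-03, -1.53140181e-04]), 'tcp_pos': array([ 0.24253375, -0.62943567,  0.24461188]), 'eef_rot': array([-8.99914817e+01, -9.47947590e-02,  1.11069694e+02]), 'contact_force': array([ 0.33092157, -0.22534249, -0.10528635]), 'moment': array([-0.00681801,  0.01222448, -0.03490885]), 'gripper_width': 0.08740578073641023}
scene {'vfov': 45.48722351106864, 'cx': 274.6495829675469, 'cy': 208.80580251715608, 'R': array([[ 0.3885709 ,  0.92140485, -0.00507591],
       [ 0.72328636, -0.30842485, -0.6178438 ],
       [-0.57084981,  0.23640478, -0.78628447]]), 't': array([-0.22904367, -0.3197415 ,  1.48422342])}
top {'vfov': 50.22193227804587, 'cx': 277.8262560944985, 'cy': 206.76971834764186, 'R': array([[ 0.01101521, -0.9998917 , -0.00975978],
       [-0.99598051, -0.01010342, -0.08899861],
       [ 0.08889036,  0.01070089, -0.99598393]]), 't': array([0.02492291, 0.55914341, 1.13898503])}
wrist {'vfov': 65.70646984690485, 'cx': 277.9328289362219, 'cy': 215.21737471808436, 'tool_from_camera': array([[ 9.99999070e-01, -1.06133402e-03, -8.56398052e-04,
         1.18960584e-04],
       [ 5.20944834e-04, -2.83065768e-01,  9.59100360e-01,
        -1.39168782e-01],
       [-1.26034281e-03, -9.59099914e-01, -2.83064952e-01,
         7.73179642e-02],
       [ 0.00000000e+00,  0.00000000e+00,  0.00000000e+00,
         1.00000000e+00]])}
```

View pics/scene0.png

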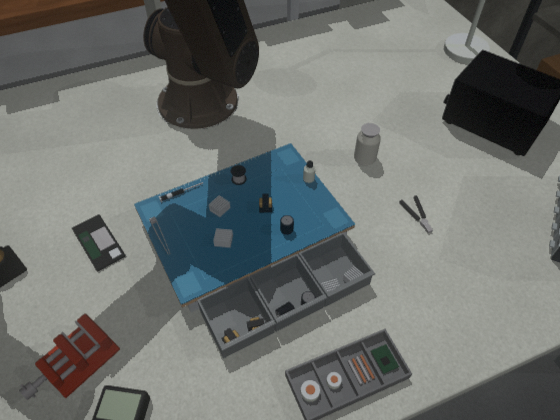

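View pics/top0.png

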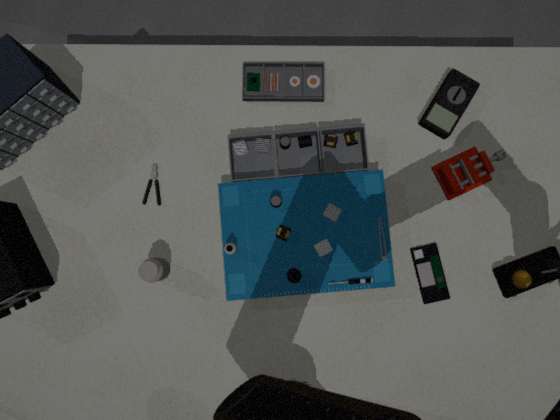

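View pics/wrist0.png

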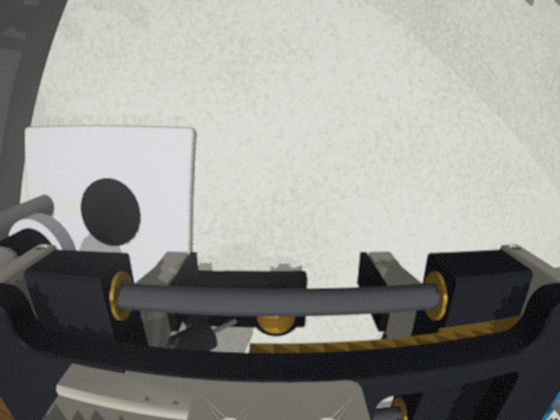

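The top view shows the bins at upper left, centre and upper right, holding heat sinks, capacitors and transformers. On the mat are the capacitor (277,200), transformer (283,233), heat sinks (332,212) and (323,248), and the spool (294,275). I'll enlarge to read precise pixels.

```bash
python3 - <<'E'
import cv2
t=cv2.imread("pics/top0.png"); s=cv2.imread("pics/scene0.png")
def crop(im,x,y,w,h,k,fn):
    c=cv2.resize(im[y:y+h,x:x+w],None,fx=k,fy=k,interpolation=cv2.INTER_CUBIC)
    c=cv2.convertScaleAbs(c,alpha=1.5,beta=10)
    for i in range(0,w,10):
        cv2.line(c,(i*k,0),(i*k,6 if i%50 else 14),(0,0,255),1)
        if i%20==0: cv2.putText(c,str(x+i),(i*k,24),0,.4,(0,0,255),1)
    for i in range(0,h,10):
        cv2.line(c,(0,i*k),(6,i*k),(0,0,255),1)
        if i%20==0: cv2.putText(c,str(y+i),(8,i*k+4),0,.4,(0,0,255),1)
    cv2.imwrite(fn,c)
crop(t,215,120,190,145,4,"pics/t1.png")
crop(t,215,180,190,125,4,"pics/t2.png")
crop(s,130,140,190,145,4,"pics/s1.png")
crop(s,190,200,190,150,4,"pics/s2.png")
E
```

```text
(no output)
```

View pics/t1.png

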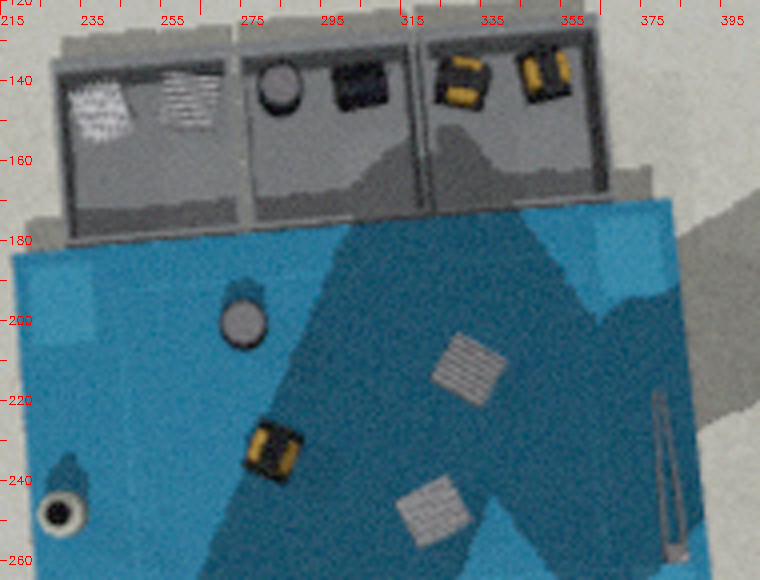

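View pics/t2.png

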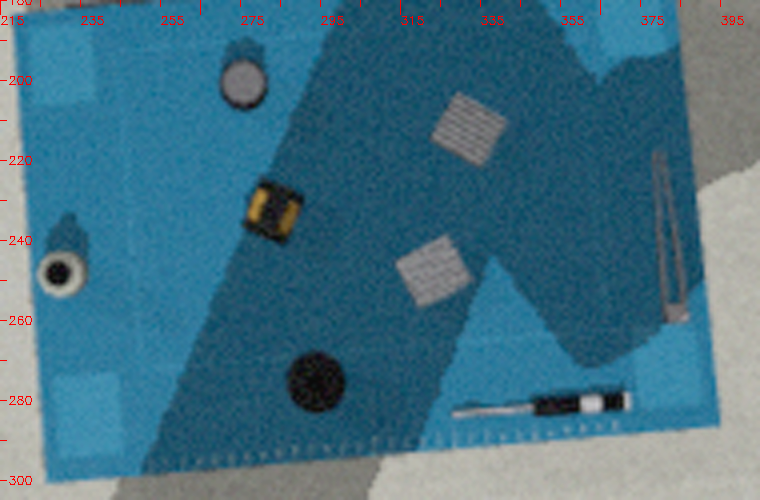

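View pics/s1.png

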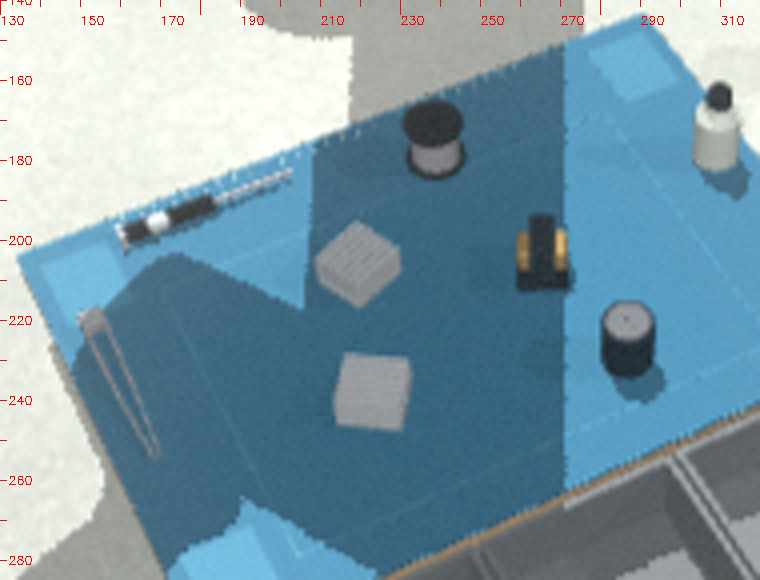

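View pics/s2.png

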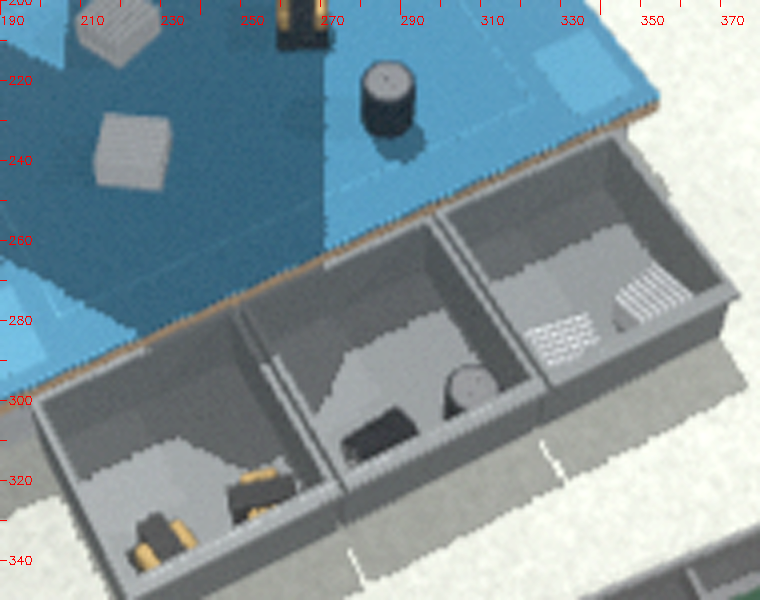

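```bash
cat > h.py <<'E'
import numpy as np,pickle,cv2
def load(n): return pickle.load(open(n,"rb"))
def ray(c,u,v):
    f=210/np.tan(np.radians(c["vfov"]/2))
    d=np.array([(u-c["cx"])/f,(v-c["cy"])/f,1.]); R=c["R"];return -R.T@c["t"],R.T@d
def onz(c,u,v,z):
    o,d=ray(c,u,v);return o+d*(z-o[2])/d[2]
def tri(c1,p1,c2,p2):
    o1,d1=ray(c1,*p1);o2,d2=ray(c2,*p2);d1/=np.linalg.norm(d1);d2/=np.linalg.norm(d2)
    A=np.stack([d1,-d2],1);s=np.linalg.lstsq(A,o2-o1,rcond=None)[0]
    a=o1+s[0]*d1;b=o2+s[1]*d2;return (a+b)/2,np.linalg.norm(a-b)
def fit(c,pts,z):pass
E
python3 - <<'E'
from h import *
np.set_printoptions(precision=4,suppress=True)
T=load("top0.pkl");S=load("scene0.pkl")
print("tri FL",tri(T,(218.7,183.7),S,(354.3,224.3)),"NL",tri(T,(226.8,300.5),S,(292,143)),"NR",tri(T,(394.8,286.5),S,(133.8,204.5)))
print("tri cap",tri(T,(275.75,201),S,(287.3,220)))
print("tri hsA top",tri(T,(332.3,212.3),S,(130+376/4,140+373/4)), "hsB",tri(T,(323.5,247.75),S,(130+358/4,140+250/4)))
print("trafo",tri(T,(283.5,232.5),S,(130+541/4,140+222/4)),"spool",tri(T,(294.3,275.3),S,(130+433/4,140+122/4)))
c=[onz(T,*p,.06)[:2] for p in((218.7,183.7),(382.5,170),(394.8,286.5),(226.8,300.5))]
c=np.array(c);print(c, [np.linalg.norm(c[i]-c[i-1]) for i in range(4)])
# fit rigid 
M=np.array([[0,.21],[0,-.21],[-.295,-.21],[-.295,.21]])
mc,cc=M.mean(0),c.mean(0);U,s,V=np.linalg.svd((M-mc).T@(c-cc));R=(U@V).T;t=cc-R@mc
print("yaw",np.degrees(np.arctan2(R[1,0],R[0,0])),"edge",t,"res",(c-(M@R.T+t)))
np.savez("mat.npz",R=R,t=t)
for n,p,z in[("cap",(275.75,201),.094),("tr",(283.5,232.5),.088),("hsA",(332.3,212.3),.082),("hsB",(323.5,247.75),.082),("spool",(294.3,275.3),.092),("flux",(229.5,248.3),.121),("twz far",(379.5,218),.065),("twz near",(384,259),.065),("sd tip",(328,283),.066),("sd end",(372,280),.066),("caps bin",(215+280/4,120+85/4),.04),("hs in bin1",(215+100/4,120+112/4),.03)]:
    w=onz(T,*p,z)[:2];print(n,"world",w,"mat",R.T@(w-t))
for n,k,x0,y0,ps in[("hsA",.082,215,120,[(460,331),(508,359),(482,407),(431,380)]),("hsB",.082,215,180,[(396,266),(448,236),(471,280),(421,308)]),("tr",.088,215,180,[(263,180),(303,203),(284,243),(246,222)])]:
    q=np.array([onz(T,x0+a/4,y0+b/4,k)[:2] for a,b in ps]);qm=(q-t)@R
    print(n,q.mean(0),"mat",qm.mean(0),"edges",[(round(1e3*np.linalg.norm(qm[i]-qm[i-1])),round(np.degrees(np.arctan2(*(qm[i]-qm[i-1])[::-1])))) for i in range(4)])
E
```

```text
tri FL (array([0.6146, 0.1836, 0.0532]), np.float64(0.0035539441721776574)) NL (array([0.3221, 0.158 , 0.0555]), np.float64(0.006825858020049677)) NR (array([ 0.3601, -0.2626,  0.0516]), np.float64(0.0012525267140534684))
tri cap (array([0.5681, 0.0374, 0.0889]), np.float64(0.004169174186337791))
tri hsA top (array([ 0.5423, -0.1017,  0.0822]), np.float64(0.005231846093016852)) hsB (array([ 0.4548, -0.0813,  0.0787]), np.float64(0.003517967091888015))
trafo (array([0.4906, 0.0173, 0.0967]), np.float64(0.0035138059454232137)) spool (array([ 0.3875, -0.01  ,  0.0885]), np.float64(0.0032430901847347454))
[[ 0.6129  0.181 ]
 [ 0.6519 -0.2336]
 [ 0.3606 -0.2611]
 [ 0.3215  0.1542]] [np.float64(0.29267172727582164), np.float64(0.4163650773221784), np.float64(0.29254512167891955), np.float64(0.41717827886561093)]
yaw 5.360866145428946 edge [ 0.6336 -0.0261] res [[-0.0011 -0.002 ]
 [-0.0013  0.0016]
 [ 0.0012  0.0016]
 [ 0.0012 -0.0012]]
cap world [0.5668 0.0353] mat [-0.0607  0.0674]
tr world [0.4902 0.0156] mat [-0.1388  0.0549]
hsA world [ 0.5414 -0.1042] mat [-0.099  -0.0691]
hsB world [ 0.4542 -0.0827] mat [-0.1839 -0.0396]
spool world [ 0.3872 -0.0115] mat [-0.2439  0.0376]
flux world [0.4505 0.143 ] mat [-0.1665  0.1855]
twz far world [ 0.5297 -0.2238] mat [-0.1219 -0.1871]
twz near world [ 0.4281 -0.234 ] mat [-0.224  -0.1878]
sd tip world [ 0.3677 -0.0954] mat [-0.2712 -0.0442]
sd end world [ 0.3763 -0.2037] mat [-0.2727 -0.1528]
caps bin world [0.7286 0.0139] mat [0.0983 0.031 ]
hs in bin1 world [0.712  0.1316] mat [0.0928 0.1497]
hsA [ 0.5414 -0.1048] mat [-0.0991 -0.0698] edges [(35, -36), (34, -125), (34, 146), (35, 57)]
hsB [ 0.4533 -0.0827] mat [-0.1848 -0.0395] edges [(30, 26), (37, -65), (30, -158), (35, 114)]
tr [0.489  0.0156] mat [-0.14   0.055] edges [(28, -27), (28, -125), (27, 150), (26, 56)]
```

The calibrated mat frame has yaw 5.36° with the far edge at (0.634, -0.026). In mat coordinates (mm) the parts are: capacitor (-61, 67), transformer (-140, 55), heat sink A (-99, -69), heat sink B (-184, -40). The bins are heat sinks at +119, capacitors at 0 and transformers at -119. The plan is to hug each part lightly at mat level, slide it in front of its bin, then push it over the edge from behind. First I'll square the tool to the mat.

jog_arm(steps=[[0, 0, 0, 0, 5.25], [0, 0, 0, 0, 5.25], [0, 0, 0, 0, 5.25], [0, 0, 0, 0, 0]])

```text
time_s: 0.48
tcp_pos: [0.2426, -0.6297, 0.2452]
eef_rot: [-90.0, -0.0, 95.1]
contact_force: [0.0, 0.0, -0.5]
gripper_width: 0.0875
```

```bash
cat >> h.py <<'E'
m=np.load("mat.npz") if __import__("os").path.exists("mat.npz") else None
def pose():
    from plant import r
    s=r.get_state();p=s["tcp_pos"];q=m["R"].T@(p[:2]-m["t"])
    print("t %.2f mat x %.1f y %.1f  z %.1f ang %.1f w %.1f F %s"%(s["time_s"],q[0]*1e3,q[1]*1e3,p[2]*1e3,s["eef_rot"][2]-5.36,s["gripper_width"]*1e3,np.round(s["contact_force"],1)))
    return q*1e3,p[2]*1e3,s["eef_rot"][2]-5.36
def go(x,y,z):
    q,h,a=pose();d=np.array([x,y])-q;A=np.radians(a)
    print("tool x %.1f y %.1f z %.1f"%(d@[np.cos(A),np.sin(A)],h-z,d@[-np.sin(A),np.cos(A)]))
E
python3 -c "
from h import *
go(-61,67,150)"
```

```text
t 0.48 mat x -445.7 y -564.4  z 245.2 ang 89.7 w 87.5 F [ 0.   0.  -0.5]
tool x 633.2 y 95.2 z -381.6
```

jog_arm(steps=[[0.3, 0.032, 0, -0.019, 0], [0.3, 0.032, 0, -0.019, 0], [0.3, 0.032, 0, -0.019, 0], [0.3, 0.032, 0, -0.019, 0], [0.3, 0.032, 0, -0.019, 0], [0.3, 0.032, 0, -0.019, 0], [0.3, 0.032, 0, -0.019, 0], [0.3, 0.032, 0, -0.019, 0], [0.3, 0.032, 0, -0.019, 0], [0.3, 0.032, 0, -0.019, 0], [0.3, 0.032, 0, -0.019, 0], [0.3, 0.032, 0, -0.019, 0]], squeeze=3)

```text
time_s: 1.48
tcp_pos: [0.4344, -0.2246, 0.2458]
eef_rot: [-90.0, 0.0, 95.5]
contact_force: [2.2, -0.5, -0.2]
gripper_width: 0.0616
```

```bash
python3 -c "
from h import *
go(-61,67,150)"
```

```text
t 1.48 mat x -216.8 y -179.0  z 245.8 ang 90.2 w 61.6 F [ 2.2 -0.5 -0.2]
tool x 245.6 y 95.8 z -156.6
```

jog_arm(steps=[[0.3, 0.031, 0.008, -0.02, 0], [0.3, 0.031, 0.008, -0.02, 0], [0.3, 0.031, 0.008, -0.02, 0], [0.3, 0.031, 0.008, -0.02, 0], [0.3, 0.031, 0.008, -0.02, 0], [0.3, 0.031, 0.008, -0.02, 0], [0.3, 0.031, 0.008, -0.02, 0], [0.3, 0.028, 0.008, -0.016, 0], [0.3, 0, 0.016, 0, 0], [0.3, 0, 0, 0, 0]])

```text
time_s: 2.32
tcp_pos: [0.5655, 0.0334, 0.1624]
eef_rot: [-89.7, 0.0, 95.6]
contact_force: [-1.2, -0.9, 0.1]
gripper_width: 0.0614
```

```bash
python3 -c "
from h import *
go(-61,67,84)
from plant import r
c=r.capture('wrist');cv2.imwrite('pics/w1.png',c['image'][:,:,::-1])
c=r.capture('top');cv2.imwrite('pics/t3.png',cv2.resize(c['image'][100:320,200:420,::-1],None,fx=2.7,fy=2.7))"
```

```text
t 2.32 mat x -62.3 y 65.6  z 162.4 ang 90.2 w 61.4 F [-1.2 -0.9  0.1]
tool x 1.4 y 78.4 z -1.3
```

View pics/w1.png

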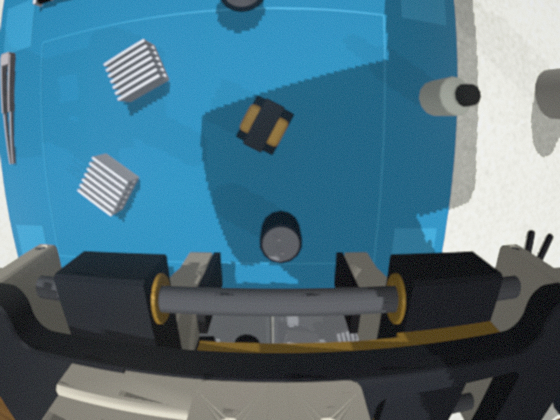

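View pics/t3.png

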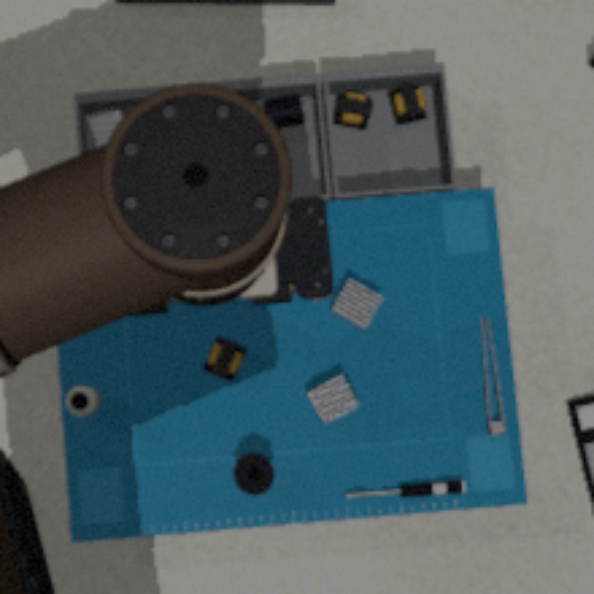

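The wrist view shows the capacitor (281,238) centred between the fingers, heat sinks at (136,71) and (108,184), the transformer at (265,125), and the flux bottle at the right. I'll cross-check positions from this second view.

```bash
cat >> h.py <<'E'
from scipy.spatial.transform import Rotation as Ro
def wpt(u,v,z,pos,rot,c):
    f=210/np.tan(np.radians(c["vfov"]/2));d=np.array([u-c["cx"],v-c["cy"]]);n=np.hypot(*d);th=n/f
    ray=np.array([*(d/n*np.sin(th)),np.cos(th)]);M=c["tool_from_camera"]
    Rw=Ro.from_euler("xyz",rot,degrees=True).as_matrix()
    o=Rw@M[:3,3]+pos;dd=Rw@M[:3,:3]@ray;w=o+dd*(z-o[2])/dd[2]
    return m["R"].T@(w[:2]-m["t"])*1e3
E
python3 -c "
from h import *
np.set_printoptions(precision=1,suppress=True)
from plant import r
s=r.get_state();c=load('wrist0.pkl')
for n,u,v,z in[('cap',281,243,.094),('tr',265,125,.088),('hsA',108,184,.082),('hsB',136,70,.082),('flux',467,95,.121)]:print(n,wpt(u,v,z,s['tcp_pos'],s['eef_rot'],c))
"
```

```text
cap [-57.2  65.9]
tr [-137.3   55.3]
hsA [-98.6 -66.2]
hsB [-181.9  -37.8]
flux [-163.2  181.3]
```

jog_arm(steps=[[0.3, 0.001, 0.02, -0.003, 0], [0.3, 0, 0.025, 0, 0], [0.3, 0, 0.02, 0, 0], [0.3, 0, 0.013, 0, 0], [0.3, 0, 0, 0, 0], [1, 0, 0, 0, 0], [1, 0, 0, 0, 0], [1, 0, 0, 0, 0], [1, 0, 0, 0, 0], [1, 0, 0, 0, 0]], squeeze=3)

```text
time_s: 3.25
tcp_pos: [0.57, 0.0335, 0.0886]
eef_rot: [-90.1, -0.0, 95.3]
contact_force: [0.5, 0.9, 0.6]
gripper_width: 0.0332
```

```bash
python3 -c "
from h import *
go(-22,0,84)"
```

```text
t 3.25 mat x -57.7 y 65.2  z 88.6 ang 90.0 w 33.2 F [0.5 0.9 0.6]
tool x -65.2 y 4.6 z -35.7
```

jog_arm(steps=[[1, 0, 0.003, 0, 0], [1, 0, 0, 0, 0], [1, -0.01, 0, -0.005, 0], [1, -0.01, 0, -0.005, 0], [1, -0.01, 0, -0.005, 0], [1, -0.01, 0, -0.005, 0], [1, -0.01, 0, -0.005, 0], [1, -0.01, 0, -0.005, 0], [1, -0.005, 0, -0.004, 0], [1, 0, 0, 0, 0], [0.3, 0, 0, 0, 0], [0.3, 0, 0, 0, 0]])

```text
time_s: 4.25
tcp_pos: [0.6089, -0.0284, 0.0839]
eef_rot: [-89.9, -0.0, 95.3]
contact_force: [-1.0, 0.2, 0.5]
gripper_width: 0.0384
```

```bash
python3 -c "
from h import *
pose()
from plant import r
c=r.capture('wrist');cv2.imwrite('pics/w2.png',c['image'][:,:,::-1])"
```

```text
t 4.25 mat x -24.8 y 0.0  z 83.9 ang 89.9 w 38.4 F [-1.   0.2  0.5]
```

View pics/w2.png

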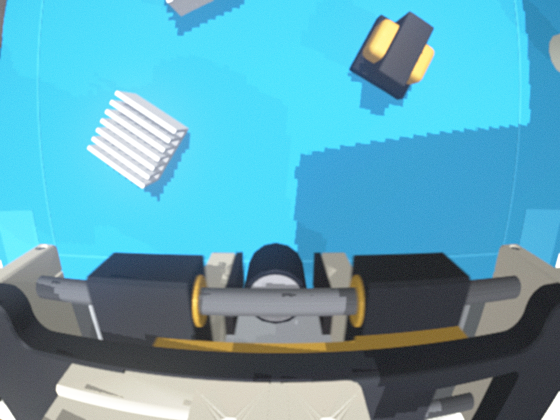

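The capacitor stands upright between the opening fingers, around (277,285). Next: rise, back off, narrow the jaws and come down behind it to push.

jog_arm(steps=[[0.3, 0, 0, 0, 0], [0.3, 0, 0.0, 0, 0], [0.3, 0, -0.022, 0, 0], [0.3, 0, -0.028, 0, 0], [0.8, 0, 0, 0.025, 0], [0.8, 0, 0, 0.025, 0], [0.8, 0, 0, 0, 0], [0.8, 0, 0.025, 0, 0], [0.8, 0, 0.025, 0, 0], [0.8, 0, 0, 0, 0], [0.8, 0, 0, 0, 0]])

```text
time_s: 5.22
tcp_pos: [0.5588, -0.033, 0.0839]
eef_rot: [-89.8, 0.0, 95.3]
contact_force: [-0.2, 0.2, -0.2]
gripper_width: 0.0209
```

```bash
python3 -c "
from h import *
pose()
from plant import r
c=r.capture('scene');cv2.imwrite('pics/s3.png',cv2.resize(c['image'][130:360,120:380,::-1],None,fx=2.5,fy=2.5))"
```

```text
t 5.22 mat x -75.1 y 0.1  z 83.9 ang 90.0 w 20.9 F [-0.2  0.2 -0.2]
```

View pics/s3.png

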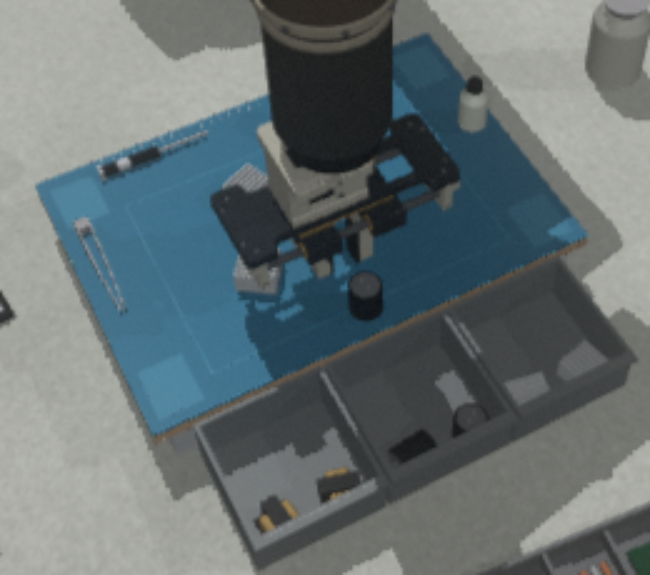

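The capacitor stands at the edge before the middle bin with the fingers behind it. Push.

jog_arm(steps=[[0.8, 0, 0, -0.01, 0], [0.8, 0, 0, -0.01, 0], [0.8, 0, 0, -0.01, 0], [0.8, 0, 0, -0.01, 0], [0.8, 0, 0, -0.01, 0], [0.8, 0, 0, -0.01, 0], [0.8, 0, 0, -0.01, 0], [0.8, 0, 0, -0.007, 0], [0.8, 0, 0, 0, 0], [0.8, 0, 0, 0, 0], [0.8, 0, -0.02, 0, 0], [0.8, 0, -0.03, 0, 0]])

```text
time_s: 6.27
tcp_pos: [0.6336, -0.0261, 0.1318]
eef_rot: [-89.6, 0.0, 95.3]
contact_force: [0.5, 0.8, 0.1]
gripper_width: 0.0176
```

```bash
python3 -c "
from h import *
go(-138,55,140)
from plant import r
c=r.capture('scene');cv2.imwrite('pics/s4.png',cv2.resize(c['image'][130:360,120:380,::-1],None,fx=2.5,fy=2.5))"
```

```text
t 6.27 mat x 0.0 y 0.0  z 131.8 ang 89.9 w 17.6 F [0.5 0.8 0.1]
tool x 54.8 y -8.2 z 138.1
```

View pics/s4.png

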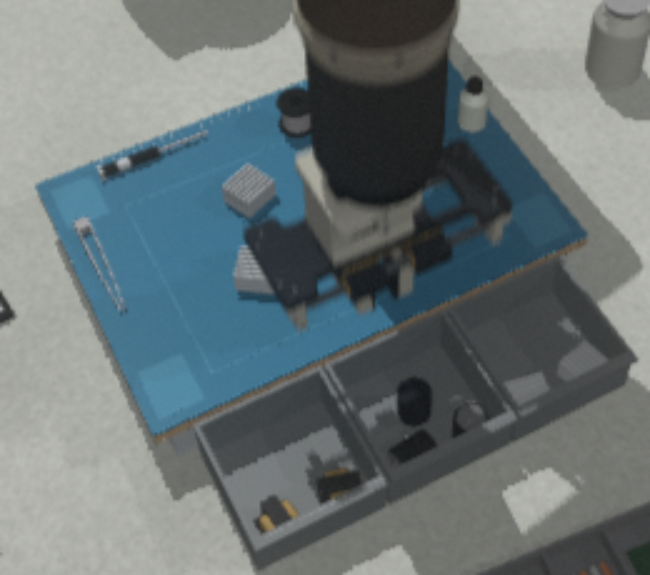

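The capacitor dropped into the middle bin. Next the transformer: move over it and turn to its sides (x axis at about 56°).

jog_arm(steps=[[0.3, 0.0135, -0.002, 0.0345, 0], [0.3, 0.0135, -0.002, 0.0345, 0], [0.3, 0.0135, -0.002, 0.0345, 0], [0.3, 0.0135, -0.002, 0.0345, 0], [0.3, 0, 0, 0, 6.8], [0.3, 0, 0, 0, 6.8], [0.3, 0, 0, 0, 6.8], [0.3, 0, 0, 0, 6.8], [0.3, 0, 0, 0, 6.8], [0.3, 0, 0, 0, 0]])

```text
time_s: 7.15
tcp_pos: [0.4935, 0.0152, 0.1428]
eef_rot: [-90.0, -0.0, 61.0]
contact_force: [-0.1, 0.0, -0.8]
gripper_width: 0.0612
```

```bash
python3 -c "
from h import *
go(-138,55,84)
from plant import r
c=r.capture('wrist');cv2.imwrite('pics/w3.png',c['image'][:,:,::-1])"
```

```text
t 7.15 mat x -135.6 y 54.2  z 142.8 ang 55.7 w 61.2 F [-0.1  0.  -0.8]
tool x -0.7 y 58.8 z 2.4
```

View pics/w3.png

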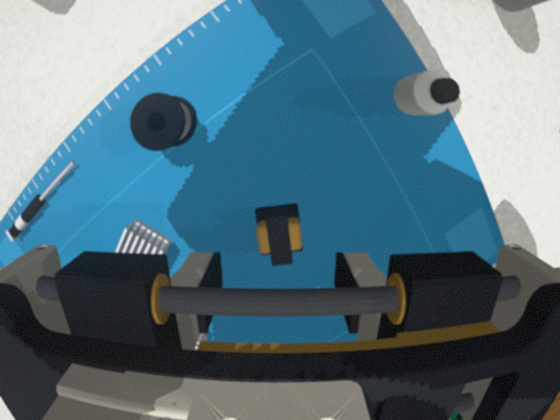

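The transformer sits centred (279,235) and square between the fingers. Descend and hug it.

jog_arm(steps=[[0.3, -0.001, 0.02, 0.002, 0], [0.3, 0, 0.02, 0, 0], [0.3, 0, 0.018, 0, 0], [0.3, 0, 0, 0, 0], [1, 0, 0, 0, 0], [1, 0, 0, 0, 0], [1, 0, 0, 0, 0], [1, 0, 0, 0, 0], [1, 0, 0, 0, 0], [1, 0, 0, 0, 0], [1, 0, 0, 0, 0]], squeeze=3)

```text
time_s: 8.12
tcp_pos: [0.4921, 0.0155, 0.0852]
eef_rot: [-90.0, -0.1, 61.3]
contact_force: [-0.1, 1.4, 3.0]
gripper_width: 0.0309
```

```bash
python3 -c "
from h import *
go(-28,55,84)"
```

```text
t 8.12 mat x -136.9 y 54.6  z 85.2 ang 56.0 w 30.9 F [-0.1  1.4  3. ]
tool x 61.3 y 1.2 z -90.1
```

jog_arm(steps=[[1, 0.006, 0, -0.009, 0], [1, 0.006, 0, -0.009, 0], [1, 0.006, 0, -0.009, 0], [1, 0.006, 0, -0.009, 0], [1, 0.006, 0, -0.009, 0], [1, 0.006, 0, -0.009, 0], [1, 0.006, 0, -0.009, 0], [1, 0.006, 0, -0.009, 0], [1, 0.006, 0, -0.009, 0], [1, 0.006, 0, -0.009, 0], [1, 0, 0, 0, -5.7], [1, 0, 0, 0, -5.7]])

```text
time_s: 9.12
tcp_pos: [0.6011, 0.0251, 0.0844]
eef_rot: [-90.1, -0.0, 73.0]
contact_force: [0.0, 0.4, 1.1]
gripper_width: 0.0301
```

jog_arm(steps=[[1, 0, 0, 0, -5.7], [1, 0, 0, 0, -5.7], [1, 0, 0, 0, -5.7], [1, 0, 0, 0, -5.7], [1, 0, 0, 0, 0], [1, 0, 0, 0, 0]])

```text
time_s: 9.62
tcp_pos: [0.6, 0.0249, 0.0844]
eef_rot: [-90.0, -0.0, 95.3]
contact_force: [0.0, -0.5, -0.7]
gripper_width: 0.0296
```

```bash
python3 -c "
from h import *
go(-25,-119,84)
from plant import r
c=r.capture('scene');cv2.imwrite('pics/s5.png',cv2.resize(c['image'][130:360,120:380,::-1],None,fx=2.5,fy=2.5))"
```

```text
t 9.62 mat x -28.7 y 53.9  z 84.4 ang 90.0 w 29.6 F [ 0.  -0.5 -0.7]
tool x -172.9 y 0.4 z -3.7
```

View pics/s5.png

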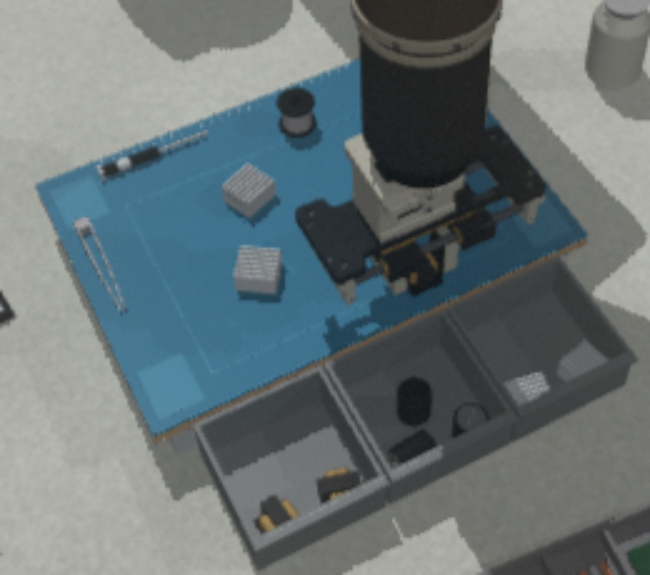

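jog_arm(steps=[[1, -0.01, 0, 0, 0], [1, -0.017, 0, 0, 0], [1, -0.018, 0, 0, 0], [1, -0.018, 0, 0, 0], [1, -0.018, 0, 0, 0], [1, -0.018, 0, 0, 0], [1, -0.018, 0, 0, 0], [1, -0.018, 0, 0, 0], [1, -0.018, 0, 0, 0], [1, -0.013, 0, 0, 0], [1, -0.007, 0, 0, 0], [1, 0, 0, 0, 0]])

```text
time_s: 10.67
tcp_pos: [0.616, -0.1489, 0.0844]
eef_rot: [-90.0, 0.0, 95.4]
contact_force: [0.6, -0.7, -0.7]
gripper_width: 0.0298
```

jog_arm(steps=[[0.3, 0, 0, 0, 0], [0.3, 0, 0, 0, 0], [0.3, 0, 0, 0, 0], [0.3, 0, -0.02, 0, 0], [0.3, 0, -0.025, 0, 0], [0.9, 0, 0, 0.025, 0], [0.9, 0, 0, 0.025, 0], [0.9, 0, 0, 0, 0], [0.9, 0, 0.02, 0, 0], [0.9, 0, 0.025, 0, 0], [0.9, 0, 0, 0, 0], [0.9, 0, 0, 0, 0]])

```text
time_s: 11.67
tcp_pos: [0.5656, -0.1518, 0.0839]
eef_rot: [-89.8, -0.0, 95.6]
contact_force: [0.4, -0.6, 1.0]
gripper_width: 0.0203
```

```bash
python3 -c "
from h import *
pose()
from plant import r
c=r.capture('scene');cv2.imwrite('pics/s6.png',cv2.resize(c['image'][130:360,120:380,::-1],None,fx=2.5,fy=2.5))"
```

```text
t 11.67 mat x -79.5 y -118.8  z 83.9 ang 90.2 w 20.3 F [ 0.4 -0.6  1. ]
```

View pics/s6.png

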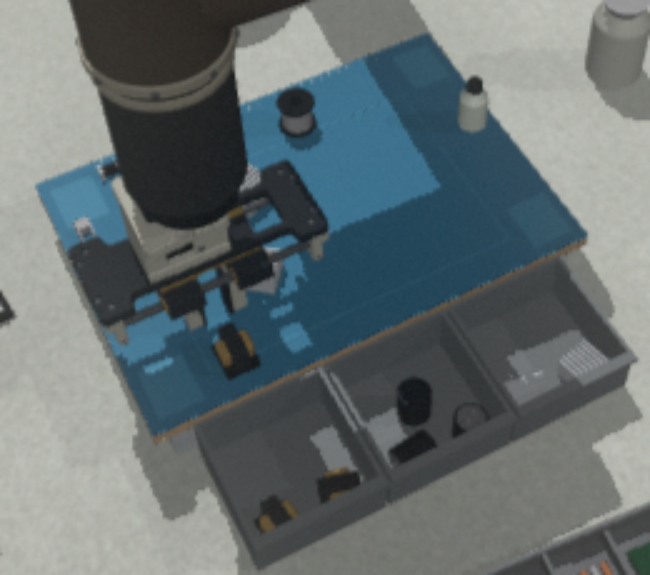

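The transformer stands before the left bin in this view (235,350), with the fingers behind it. Push.

jog_arm(steps=[[0.9, 0, 0, -0.01, 0], [0.9, 0, 0, -0.01, 0], [0.9, 0, 0, -0.01, 0], [0.9, 0, 0, -0.01, 0], [0.9, 0, 0, -0.01, 0], [0.9, 0, 0, -0.01, 0], [0.9, 0, 0, -0.01, 0], [0.9, 0, 0, -0.01, 0], [0.9, 0, 0, -0.002, 0], [0.9, 0, 0, 0, 0], [0.9, 0, -0.025, 0, 0], [0.9, 0, -0.035, 0, 0]])

```text
time_s: 12.72
tcp_pos: [0.6452, -0.1441, 0.1411]
eef_rot: [-89.6, -0.1, 95.5]
contact_force: [0.4, -0.2, 0.4]
gripper_width: 0.0089
```

jog_arm(steps=[[0.3, 0.025, 0, 0.03, 0], [0.3, 0.025, 0, 0.03, 0], [0.3, 0, 0, 0.035, 7], [0.3, 0, 0, 0, 7], [0.3, 0, 0, 0, 7], [0.3, 0, 0, 0, 7], [0.3, 0, 0, 0, 7], [0.3, 0, 0, 0, 0]])

```text
time_s: 13.38
tcp_pos: [0.5481, -0.1037, 0.1447]
eef_rot: [-90.0, -0.0, 60.2]
contact_force: [0.3, -1.5, -1.0]
gripper_width: 0.0562
```

```bash
python3 -c "
from h import *
go(-99,-69,84)
from plant import r
c=r.capture('wrist');cv2.imwrite('pics/w4.png',c['image'][:,:,::-1])
c=r.capture('scene');cv2.imwrite('pics/s7.png',cv2.resize(c['image'][130:360,120:380,::-1],None,fx=2.5,fy=2.5))"
```

```text
t 13.38 mat x -92.4 y -69.2  z 144.7 ang 54.8 w 56.2 F [ 0.3 -1.5 -1. ]
tool x -3.6 y 60.7 z 5.6
```

View pics/s7.png

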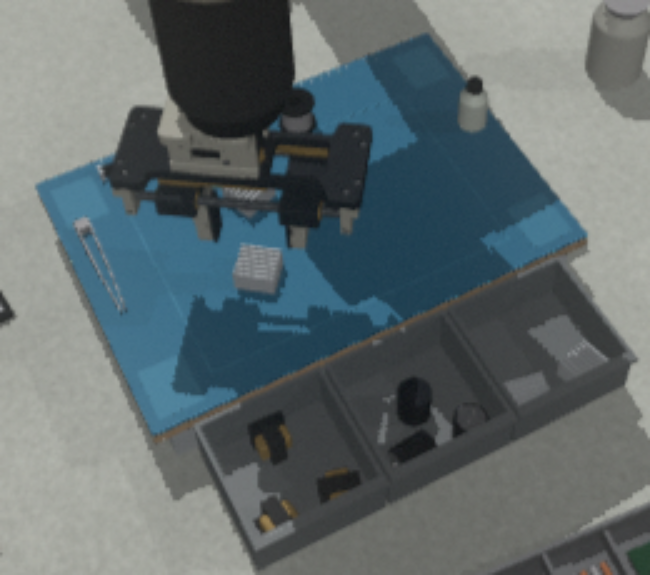

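View pics/w4.png

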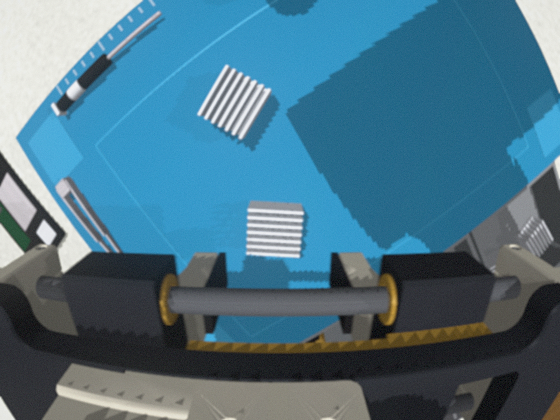

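The transformer is in its bin. Heat sink A is square to the tool at (275,230). I'll fix its position.

```bash
python3 -c "
from h import *
from plant import r
s=r.get_state();c=load('wrist0.pkl')
p=[wpt(u,v,.082,s['tcp_pos'],s['eef_rot'],c) for u,v in((247,203),(303,203),(302,257),(247,254))];print(p,sum(p)/4)
go(*(sum(p)/4),84)
p=[wpt(u,v,.082,s['tcp_pos'],s['eef_rot'],c) for u,v in((226,66),(271,90),(241,139),(199,112))];print(sum(p)/4, [np.degrees(np.arctan2(*(p[i]-p[i-1])[::-1])) for i in range(4)])
"
```

```text
[array([-124.89783278,  -70.97423855]), array([-104.45176478,  -41.42760903]), array([-73.33449927, -62.67543264]), array([-96.2952129 , -92.03721362])] [-99.74482743 -66.77862346]
t 13.48 mat x -92.2 y -69.3  z 144.6 ang 55.4 w 60.0 F [-0.1  0.1 -0.6]
tool x -2.2 y 60.6 z 7.7
[-182.02168104  -40.13333049] [np.float64(114.01904666529848), np.float64(25.316622475615894), np.float64(-66.25369607217695), np.float64(-158.82687898061684)]
```

jog_arm(steps=[[0.3, -0.003, 0.01, 0.007, 0], [0.3, 0, 0.025, 0, 0], [0.3, 0, 0.016, 0, 0], [0.3, 0, 0.01, 0, 0], [0.3, 0, 0, 0, 0], [1, 0, 0, 0, 0], [1, 0, 0, 0, 0], [1, 0, 0, 0, 0], [1, 0, 0, 0, 0], [1, 0, 0, 0, 0], [1, 0, 0, 0, 0]], squeeze=3)

```text
time_s: 14.4
tcp_pos: [0.5415, -0.1028, 0.0843]
eef_rot: [-90.1, -0.0, 60.5]
contact_force: [0.2, 0.1, 2.3]
gripper_width: 0.037
```

```bash
python3 -c "
from h import *
go(-28,-65,84)"
```

```text
t 14.40 mat x -98.8 y -67.8  z 84.3 ang 55.2 w 37.0 F [0.2 0.1 2.3]
tool x 42.7 y 0.3 z -56.5
```

jog_arm(steps=[[1, 0.006, 0, -0.008, 0], [1, 0.006, 0, -0.008, 0], [1, 0.006, 0, -0.008, 0], [1, 0.006, 0, -0.008, 0], [1, 0.006, 0, -0.008, 0], [1, 0.006, 0, -0.008, 0], [1, 0.006, 0, -0.008, 0], [1, 0, 0, 0, -7], [1, 0, 0, 0, -7], [1, 0, 0, 0, -7], [1, 0, 0, 0, -7], [1, 0, 0, 0, -7]])

```text
time_s: 15.4
tcp_pos: [0.6116, -0.0936, 0.0834]
eef_rot: [-90.1, -0.0, 95.9]
contact_force: [0.0, 0.1, 0.6]
gripper_width: 0.036
```

```bash
python3 -c "
from h import *
go(-25,143,84)"
```

```text
t 15.40 mat x -28.2 y -65.2  z 83.4 ang 90.5 w 36.0 F [0.  0.1 0.6]
tool x 208.1 y -0.6 z -5.1
```

jog_arm(steps=[[1, 0.01, 0, 0, 0], [1, 0.019, 0, -0.001, 0], [1, 0.019, 0, 0, 0], [1, 0.019, 0, -0.001, 0], [1, 0.02, 0, 0, 0], [1, 0.02, 0, -0.001, 0], [1, 0.02, 0, 0, 0], [1, 0.02, 0, 0, 0], [1, 0.02, 0, 0, 0], [1, 0.02, 0, 0, 0], [1, 0.014, 0, 0, 0], [1, 0.007, 0, 0, 0]])

```text
time_s: 16.4
tcp_pos: [0.5936, 0.1156, 0.0833]
eef_rot: [-90.0, -0.0, 95.5]
contact_force: [1.5, -0.9, 1.5]
gripper_width: 0.0358
```

jog_arm(steps=[[1, 0, 0, 0, 0], [0.3, 0, 0, 0, 0], [0.3, 0, 0, 0, 0], [0.3, 0, 0, 0, 0], [0.3, 0, -0.02, 0, 0], [0.3, 0, -0.025, 0, 0], [0.9, 0, 0, 0.025, 0], [0.9, 0, 0, 0.025, 0], [0.9, 0, 0, 0, 0], [0.9, 0, 0.02, 0, 0], [0.9, 0, 0.025, 0, 0], [0.9, 0, 0, 0, 0]])

```text
time_s: 17.4
tcp_pos: [0.5413, 0.1069, 0.0801]
eef_rot: [-89.7, 0.1, 95.4]
contact_force: [-0.6, -0.7, -0.7]
gripper_width: 0.0269
```

```bash
python3 -c "
from h import *
pose()
from plant import r
c=r.capture('scene');cv2.imwrite('pics/s8.png',cv2.resize(c['image'][130:360,120:380,::-1],None,fx=2.5,fy=2.5))"
```

```text
t 17.40 mat x -79.5 y 141.1  z 80.1 ang 90.0 w 26.9 F [-0.6 -0.7 -0.7]
```

View pics/s8.png

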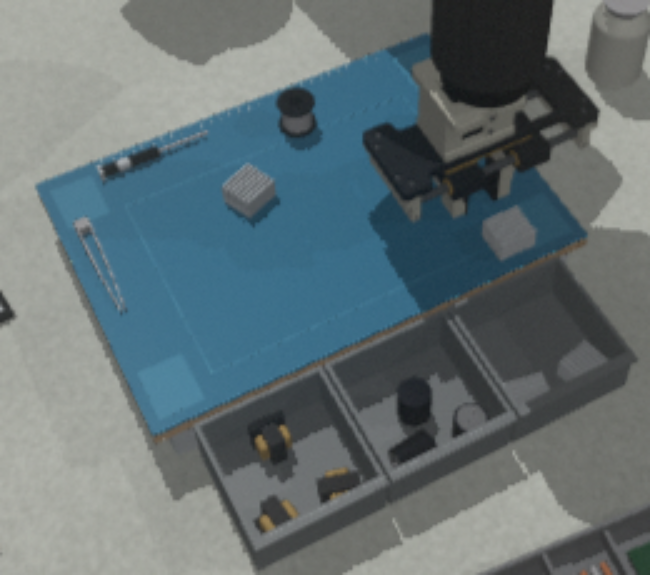

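Heat sink A is before its bin at (508,232). Push it, with the tips raised by 3 mm.

jog_arm(steps=[[0.9, 0, -0.003, -0.004, 0], [0.9, 0, 0, -0.01, 0], [0.9, 0, 0, -0.01, 0], [0.9, 0, 0, -0.01, 0], [0.9, 0, 0, -0.01, 0], [0.9, 0, 0, -0.01, 0], [0.9, 0, 0, -0.01, 0], [0.9, 0, 0, -0.01, 0], [0.9, 0, 0, -0.006, 0], [0.9, 0, 0, 0, 0], [0.9, 0, -0.025, 0, 0], [0.9, 0, -0.035, 0, 0]])

```text
time_s: 18.45
tcp_pos: [0.6208, 0.1154, 0.1434]
eef_rot: [-89.6, 0.1, 95.5]
contact_force: [0.5, 0.4, -1.0]
gripper_width: 0.0087
```

```bash
python3 -c "
from h import *
go(-183,-40,144)
from plant import r
c=r.capture('scene');cv2.imwrite('pics/s9.png',cv2.resize(c['image'][130:360,120:380,::-1],None,fx=2.5,fy=2.5))"
```

```text
t 18.45 mat x 0.4 y 142.1  z 143.4 ang 90.1 w 8.7 F [ 0.5  0.4 -1. ]
tool x -181.7 y -0.6 z 183.8
```

View pics/s9.png

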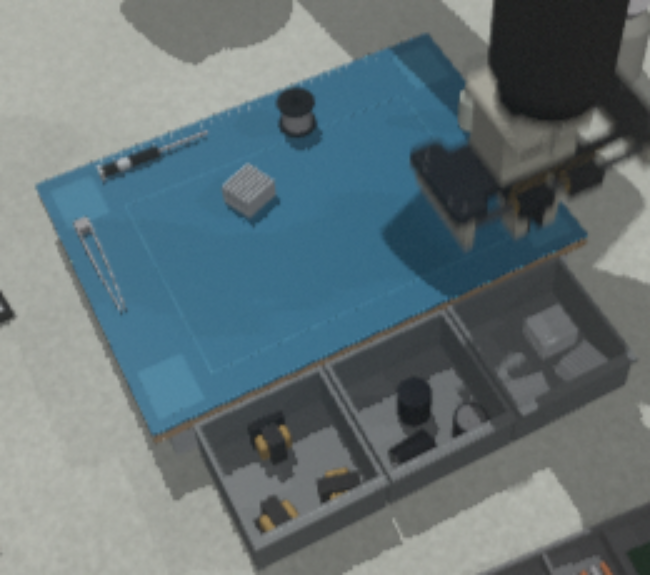

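Heat sink A is in its bin. Now heat sink B: tool x axis to 115° (a turn of -25°).

jog_arm(steps=[[0.3, -0.026, 0, 0.026, 0], [0.3, -0.026, 0, 0.026, 0], [0.3, -0.026, 0, 0.026, 0], [0.3, -0.026, 0, 0.026, 0], [0.3, -0.026, 0, 0.026, 0], [0.3, -0.026, 0, 0.026, 0], [0.3, -0.026, 0, 0.026, 0], [0.3, 0, 0, 0, -6.2], [0.3, 0, 0, 0, -6.2], [0.3, 0, 0, 0, -6.2], [0.3, 0, 0, 0, -6.2], [0.3, 0, 0, 0, 0]])

```text
time_s: 19.5
tcp_pos: [0.4593, -0.0824, 0.1468]
eef_rot: [-90.0, 0.0, 120.6]
contact_force: [0.2, -0.1, -0.4]
gripper_width: 0.061
```

```bash
python3 -c "
from h import *
go(-183,-40,84)
from plant import r
c=r.capture('wrist');cv2.imwrite('pics/w5.png',c['image'][:,:,::-1])
c=r.capture('scene');cv2.imwrite('pics/s10.png',cv2.resize(c['image'][130:360,120:380,::-1],None,fx=2.5,fy=2.5))"
```

```text
t 19.50 mat x -178.8 y -39.8  z 146.8 ang 115.2 w 61.0 F [ 0.2 -0.1 -0.4]
tool x 1.6 y 62.8 z 3.9
```

View pics/w5.png

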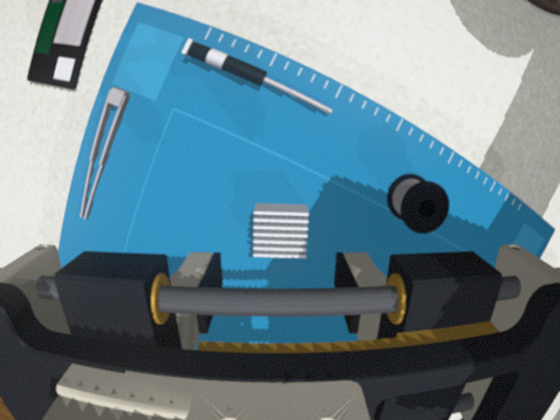

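View pics/s10.png

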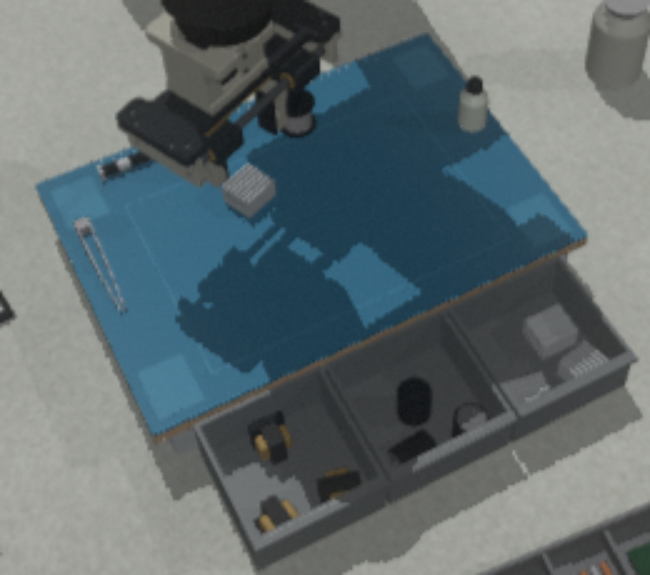

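Heat sink B is centred (280,231) and square to the tool, and the flux bottle is undisturbed. Descend and hug it.

jog_arm(steps=[[0.3, 0.001, 0.01, 0.005, 0], [0.3, 0, 0.025, 0, 0], [0.3, 0, 0.018, 0, 0], [0.3, 0, 0.009, 0, 0], [0.3, 0, 0, 0, 0], [1, 0, 0, 0, 0], [1, 0, 0, 0, 0], [1, 0, 0, 0, 0], [1, 0, 0, 0, 0], [1, 0, 0, 0, 0], [1, 0, 0, 0, 0]], squeeze=3)

```text
time_s: 20.52
tcp_pos: [0.4553, -0.0839, 0.0852]
eef_rot: [-90.1, 0.0, 120.3]
contact_force: [0.1, 1.5, 3.8]
gripper_width: 0.0363
```

```bash
python3 -c "
from h import *
go(-25,92,84)"
```

```text
t 20.52 mat x -182.9 y -40.9  z 85.2 ang 115.0 w 36.3 F [0.1 1.5 3.8]
tool x 53.8 y 1.2 z -199.3
```

jog_arm(steps=[[1, 0.003, 0, -0.01, 0], [1, 0.005, 0, -0.017, 0], [1, 0.005, 0, -0.018, 0], [1, 0.005, 0, -0.018, 0], [1, 0.005, 0, -0.019, 0], [1, 0.005, 0, -0.019, 0], [1, 0.005, 0, -0.019, 0], [1, 0.005, 0, -0.019, 0], [1, 0.005, 0, -0.019, 0], [1, 0.005, 0, -0.019, 0], [1, 0.004, 0, -0.013, 0], [1, 0.002, 0, -0.008, 0]])

```text
time_s: 21.52
tcp_pos: [0.5998, 0.0645, 0.0842]
eef_rot: [-90.0, 0.0, 120.4]
contact_force: [-1.2, -1.6, 3.9]
gripper_width: 0.0358
```

jog_arm(steps=[[1, 0, 0, 0, 6.2], [1, 0, 0, 0, 6.2], [1, 0, 0, 0, 6.2], [1, 0, 0, 0, 6.2], [1, 0, 0, 0, 0]])

```text
time_s: 21.93
tcp_pos: [0.5986, 0.0631, 0.0843]
eef_rot: [-90.0, -0.0, 95.2]
contact_force: [0.6, 1.3, 0.5]
gripper_width: 0.0359
```

```bash
python3 -c "
from h import *
go(-25,92,84)"
```

```text
t 21.93 mat x -26.5 y 92.1  z 84.3 ang 89.9 w 35.9 F [0.6 1.3 0.5]
tool x -0.1 y 0.3 z -1.5
```

jog_arm(steps=[[0.3, 0, 0, 0, 0], [0.3, 0, 0, 0, 0], [0.3, 0, 0, 0, 0], [0.3, 0, -0.02, 0, 0], [0.3, 0, -0.025, 0, 0], [0.9, 0, 0, 0.025, 0], [0.9, 0, 0, 0.025, 0], [0.9, 0, 0, 0, 0], [0.9, 0, 0.02, 0, 0], [0.9, 0, 0.024, 0, 0], [0.9, 0, 0, 0, 0]])

```text
time_s: 22.85
tcp_pos: [0.5462, 0.057, 0.0822]
eef_rot: [-89.7, 0.1, 95.5]
contact_force: [-0.9, 0.4, -1.1]
gripper_width: 0.0269
```

```bash
python3 -c "
from h import *
pose()
from plant import r
c=r.capture('scene');cv2.imwrite('pics/s11.png',cv2.resize(c['image'][130:360,120:380,::-1],None,fx=2.5,fy=2.5))"
```

```text
t 22.85 mat x -79.3 y 90.9  z 82.2 ang 90.2 w 26.9 F [-0.9  0.4 -1.1]
```

View pics/s11.png

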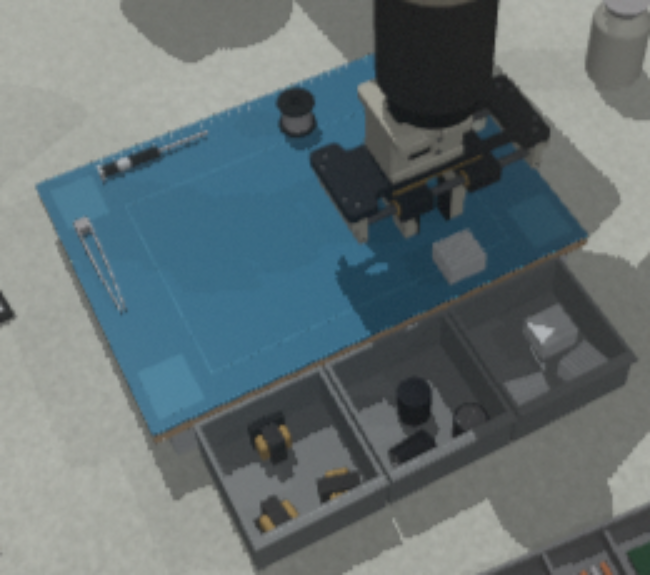

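Heat sink B is before the heat-sink bin's free half. Push, then retreat upward.

jog_arm(steps=[[0.9, 0, -0.002, -0.004, 0], [0.9, 0, 0, -0.01, 0], [0.9, 0, 0, -0.01, 0], [0.9, 0, 0, -0.01, 0], [0.9, 0, 0, -0.01, 0], [0.9, 0, 0, -0.01, 0], [0.9, 0, 0, -0.01, 0], [0.9, 0, 0, -0.01, 0], [0.9, 0, 0, -0.006, 0], [0.9, 0, 0, 0, 0], [0.9, 0, -0.025, 0, 0], [0.9, 0, -0.035, 0, 0]])

```text
time_s: 23.9
tcp_pos: [0.6258, 0.0647, 0.1444]
eef_rot: [-89.6, 0.1, 95.5]
contact_force: [0.4, 0.3, 0.2]
gripper_width: 0.0089
```

jog_arm(steps=[[0.9, 0, -0.02, 0.03, 0], [0.9, 0, -0.02, 0.035, 0], [0.9, 0, -0.02, 0.035, 0], [0.9, 0, -0.02, 0.035, 0], [0.9, 0, 0, 0.035, 0], [0.9, 0, 0, 0, 0], [0.9, 0, 0, 0, 0]])

```text
time_s: 24.48
tcp_pos: [0.4575, 0.0489, 0.2287]
eef_rot: [-90.1, -0.1, 95.6]
contact_force: [-0.1, 0.2, -0.3]
gripper_width: 0.0088
```

```bash
python3 -c "
from h import *
pose()
from plant import r
c=r.capture('scene');cv2.imwrite('pics/s12.png',cv2.resize(c['image'][130:360,120:380,::-1],None,fx=2.5,fy=2.5))
c=r.capture('top');cv2.imwrite('pics/t12.png',cv2.resize(c['image'][110:310,200:420,::-1],None,fx=2.9,fy=2.9))"
```

```text
t 24.48 mat x -168.3 y 91.1  z 228.7 ang 90.2 w 8.8 F [-0.1  0.2 -0.3]
```

View pics/s12.png

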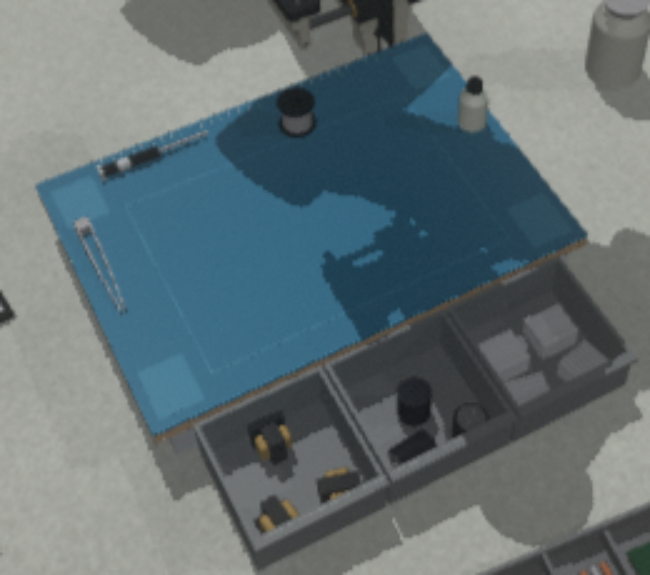

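View pics/t12.png

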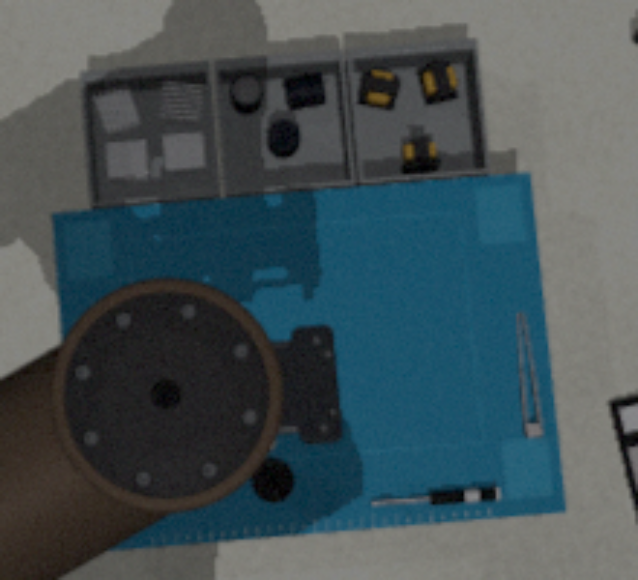

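All four parts are in their bins and nothing else has moved. A last check on their heights and places before hand-in.

```bash
python3 - <<'E'
from h import *
from plant import r
np.set_printoptions(precision=1,suppress=True)
T=load("top0.pkl");S=load("scene0.pkl")
for n,a,b,y in[("tr",(419,153),(270,438),-119),("cap top",(284,133),(414,387),0),("hsA top",(127,158),(550,327),119),("hsB top",(183,152),(503,352),119)]:
    p,e=tri(T,(200+a[0]/2.9,110+a[1]/2.9),S,(120+b[0]/2.5,130+b[1]/2.5))
    q=m["R"].T@(p[:2]-m["t"])*1e3;print(n,"bin xy",q-[61,y],"z",p[2]*1e3,"err",e*1e3)
print(r.get_state()["qd"])
E
```

```text
tr bin xy [-28.5  -1.4] z 20.21056593313908 err 0.18858149763344714
cap top bin xy [-3.6  2. ] z 41.54881529952142 err 2.4449652037564604
hsA top bin xy [-10.1  25.7] z 18.94695875446284 err 1.8868568044346847
hsB top bin xy [ -8.5 -25. ] z 18.356672372879135 err 3.0755015959001315
[-0.4  1.9  0.7  0.1 -0.1 -0.1]
```

All parts are well inside their bins, below the rim at 54 mm, and the arm is clear and still.

```bash
python3 -c "
from plant import r
print(r.close_job())"
```

```text
the job is handed in; nothing more can be done
None
```

All four parts are in the bins of their own kind, and I handed the job in at about 24.5 s. No verdict was reported. I slid each part along the mat in a light 3 N hug, then opened the jaws. With the fingers behind the part, I pushed it over the far edge.

**Parts:** measured from two cameras after the last move, all are well inside the ±54 mm limits and below the 54 mm rim. Heights are above the bench; the capacitor and heat-sink rows are measured at the top face:

| Part | x from bin centre (mm) | y from bin centre (mm) | Height (mm) |
|---|---|---|---|
| Transformer | -28 | -1 | about 20 |
| Capacitor | -4 | +2 | about 42 |
| Heat sink A | -10 | +26 | about 19 |
| Heat sink B | -8 | -25 | about 18 |

**Disagreements:** the two camera rays missed each other by up to about 3 mm in these checks. In the first measurements the misses reached about 7 mm at a mat corner. The measured top of the transformer was also about 9 mm higher than the stated size. The grips still landed centred, and the jaw widths matched the stated part sizes.

**Other objects:** by eye in the last pictures, the flux bottle, spool, tweezers and screwdriver on the mat have not moved. I did not re-measure them, nor the solvent bottle, phone and cutters on the bench, of which the last pictures show only part. The arm was raised clear of everything at the end.

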